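Feel out the tight spot of a router carriage in a guitar maker's shop

TASK

The router carriage of the neck jig drags somewhere on its rails. First lift the block of wood that stands in its way off the bed and put it in the offcut tray; then take the carriage by a knob, bring it against the stop on your left and stroke it slowly through its full travel until it meets the stop on your right, not ramming either stop, and feel for the one tight spot. Bring it back onto that spot and let go of it there, so that I can see where to work on the rail, and leave the tools and bottles on the bench where they are.

Things in the scene. Friction and masses are not known exactly. Their poses are not given: they have to be found in the camera images.
- jig: The neck jig, fixed on the bench: plywood bed 230 (x) x 520 (y) x 18 mm with two steel linear rails along y at x = -82 and +82 mm, 15 mm wide, tops 33 mm above the bench, 149 mm of free bed between them. Origin: centre of the bed's underside, on the bench; x away from the robot, +y to the robot's left along the rails. Place and yaw (up to 0.2 rad) vary.
- rail_rear: The rear rail (jig x = +82 mm); origin at mid length on its underside, y along it. Inside it, not to be seen, is one damaged place, its middle somewhere from 115 mm to the right to 35 mm to the left of mid length. The carriage drags while its own middle is within about 9 mm of that place's middle (18 mm in all), and stays where it is left.
- carriage: Router carriage without router, 0.9 kg: aluminium plate 204 (x) x 120 (y) x 10 mm on four bearing blocks, a dark clamp collar (82 mm across, 28 mm high) in the middle, two turned wooden knobs. Origin: centre of the plate's underside, 46 mm above the bench. It slides along jig y only, from +150 mm (just touching the left stop) to -150 mm (right stop); it starts between +60 and +110.
- knob_front (a point): Middle of the front knob (nearest the robot), at carriage x = -74 mm, y = 0, 84 mm above the bench. The knob is a round wooden grip 30 mm in diameter from 70 to 96 mm above the bench, top at 104; the plate's top is at 56. Good to grip from above, fingers closing along the rails.
- knob_rear (a point): The same on the rear knob, at carriage x = +74 mm.
- stop_left: Left end stop, on the jig: an aluminium bar 200 mm wide across both rails, 25 mm thick, top 73 mm above the bench, with rubber bumpers; origin at jig y = +210 mm on the bumper's face, which meets the carriage's end (60 mm from its middle). The bumpers give about 2.5 N per mm, for 8 mm; under 25 N is gentle enough.
- stop_right: Right end stop, the same, its bumper face at jig y = -210 mm.
- block: Dark wood offcut, 40 (x) x 60 (y) x 50 mm high, 80 g, standing on the bed between the rails, between the carriage and the right stop; it reaches above the plate's underside, so the carriage cannot pass. Origin: centre of its underside (18 mm above the bench at the start).
- tray: Offcut tray of light wood, fixed on the bench to the right: 200 (x) x 160 (y) x 45 mm outside, walls and floor 6 mm. Origin: centre of its underside. A thin sliver of wood 22 x 120 x 12 mm lies in it at about x = +70 mm; it may be touched.
- plane: Small block plane, 160 mm long, on the bench: leave alone.
- square: Try square with a 160 mm blade, lying flat: leave alone.
- chisel_a: Chisel with an orange handle, on the cardboard: leave alone.
- chisel_b: Second such chisel: leave alone.
- glue: White glue bottle, 170 mm high: leave alone.
- jar: Glass jar with a steel lid, 85 mm high: leave alone.
- rail_front: The front rail (jig x = -82 mm), sound. Feel of the slide, stroked at about 40 mm/s: a steady push of some 2 N; on entering the tight spot, from either side, the push rises within 2 mm by a further 9 to 12 N, eases to about 8 N more by the far side of the spot and then drops back. Slowing to a stop, the push fades: feel it while moving.
Mind the look-alikes: they are no part of the job. There is more than one size of the block; the one meant has the size given above.

How it is judged:
On the way, in this order (a step that is already met when the one before it is completed fails the run):
1. the block lies in the tray, let go (x of block in the frame of tray between -0.094 and 0.094 m and y of block in the frame of tray between -0.074 and 0.074 m and height (world z) of block below 0.05 m and contact force between the fingers and block below 0.1 N and linear speed of block below 0.02 m/s), for 0.2 s.
2. the carriage touches the left stop (contact force between carriage and stop_left above 0.5 N), for 0.05 s.
3. the carriage touches the right stop (contact force between carriage and stop_right above 0.5 N), for 0.05 s.
4. the carriage is back on the tight spot of the rear rail (contact force between carriage and rail_rear above 4 N and linear speed of carriage below 0.005 m/s), for 0.4 s.
At the end, for the whole second after the job is handed in: The carriage stands still on the tight spot (its bearing rubbing on the damaged place of the rear rail: its middle within about 9 mm of the middle of that place), and the block lies still in the tray (all of step 4 and x of block in the frame of tray between -0.094 and 0.094 m and y of block in the frame of tray between -0.074 and 0.074 m and height (world z) of block below 0.05 m and linear speed of block below 0.02 m/s); the robot touches nothing.
It fails at once if a stop is rammed (over 25 N between the carriage and a stop) (contact force between carriage and stop_left above 25 N or contact force between carriage and stop_right above 25 N).
It fails at once if the carriage is moved faster than 0.25 m/s (linear speed of carriage above 0.25 m/s).
It fails at once if a tool, bottle or jar on the bench is moved more than 30 mm (distance of any of plane, square, chisel_a, chisel_b, glue, jar from where it was at the start of the episode above 0.03 m).
It also fails if it takes over 72 s, if anything falls off the work surface, if the arm or the gripper's body presses on something with over 40 N, if the wrist force passes 120 N, or if a joint passes its speed limit or range.

ROBOT

A 6-joint arm with a two-finger parallel gripper is mounted at the origin on the work surface. World frame = base frame: x ahead of the robot, y to its left, z up, the work surface at z = 0. Lengths are in m, angles in rad, forces in N, time in s.
With the tool pointing down it reaches from about 0.375 to 0.925 m from the base axis. Payload 5.7 kg.
Tool frame: the origin (TCP) lies at the very end of the fingers, on their centre line; the grasp point (between the pads) lies 19 mm behind it; z points along the fingers, y is the line along which they close (so a half turn about z gives the same grasp; the last joint's range is limited). The gripper opens to 88 mm and grips with 3 to 60 N. Pads are 20 mm wide; open, the fingers measure 115 mm over their backs; the gripper's body (75 mm by 178 mm) begins 61 mm behind the grasp point.
Start: joints at [1.015, 0.359, 1.51, -0, 1.272, -0.115], TCP at [0.256, 0.543, 0.223] pointing down, gripper open.
Joint ranges: [-2.97, 2.97], [-1.01, 2.36], [0.21, 2.38], [-0.96, 4.11], [0.2, 2.71], [-2.98, 2.98]. Speed limits (rad/s): [2.39, 2.39, 3.14, 3.14, 3.14, 3.14].

INTERFACE

Orientations are given as a rotation vector (axis times angle).
In Python, from station import observe, snapshot, calibration, job_done gives the robot as it stands.
- The arm moves only by the shell command python3 -m pendant 'ROWS' [FORCE]. ROWS is JSON, a list of rows, each a list of 3 entries, a list of its own where there are three numbers: the turn, a rotation vector about the world's x, y, z in degrees, then the shift along the world's x, y, z in m, then the opening, from -1 (shut) to 1 (fully open). A call has 1 to 5 rows; each row shifts and turns the commanded pose from where the row before left it; what a row does not reach is not made up. A row lasts 1/8 s, in which the tool goes at most 62.5 mm and 10.7 degrees, less where a joint would pass 70% of its speed; a pose out of reach is approached as far as the arm can. A call is refused whole if a number of a shift passes 0.0625 or a number of a turn 10.7, either way. A call with a gripper value outside its range is refused whole. The fingers move at their own pace and stop on an object; FORCE is the grip in N (left out, the last holds). Time passes only in rows, so rows that do not move let the fingers close. It gives the time, the measured TCP pose, the force, the opening and the grip force at its end, in the units of the state.
- observe(): the state, without advancing time (a new reading comes with each control period).
- snapshot(name): name is "side" or "top"; returns (picture, depth): 384x512x3 uint8, red, green, blue; 384x512 float32, m along the optical axis (not along the pixel's ray), 0 where there is no reading.
- calibration(name): a dict with "fx", "fy", "cx", "cy" (pixels), "cam_to_world" (4x4, takes a point from camera to world coordinates). Camera axes: x right, y up, looking along -z (the intrinsics and any distortion apply to the point x, -y, -z); pixel columns grow to the right and rows downward; lengths in m; the calibration is good to about 2 mm. A picture is of the moment at which its call begins. calibration takes no time and is no camera call.
- job_done(): hands the job in; it is judged then, once.
The state is a dict: "time": time; "joint_positions": joint angles; "qd": joint speeds; "joint_torque": joint torques, N m; "ee_pos": TCP position; "tool_rot": TCP orientation; "ft_force": force on the tool from outside, world axes, zero at the start; "ft_torque": the same for the moment, N m; "gripper_width": finger opening in m; "grasp_force": force on a finger pad.
Only numpy, scipy, OpenCV 4.12 (cv2) and the standard library are available. Lean on these libraries where they do the work, as an engineer would, in place of code of your own. Each camera call takes 0.05 s, during which the arm holds its last target. There are 200 camera calls.

## Working session

There is one attempt and no reset: what is moved stays moved. The work goes in short steps, Python scripts to look and compute and a shell command to move; the robot and the scene stay as the last step left them, time stands still between calls to the robot, and variables do not carry over. Pictures are saved under pics/ and viewed, at most 10 in all, crops included, and the job is handed in when it is done.

```bash
mkdir -p pics
cat > h.py <<'E'
import numpy as np, cv2
from station import *
def grab(n):
    p,d=snapshot(n); np.savez('%s.npz'%n,p=p,d=d); return p,d
def world(n,u,v,d=None):
    c=calibration(n)
    if d is None: d=np.load('%s.npz'%n)['d']
    z=d[int(round(v)),int(round(u))] if hasattr(d,'shape') else d
    return (np.array(c['cam_to_world'])@[(u-c['cx'])/c['fx']*z,-(v-c['cy'])/c['fy']*z,-z,1])[:3]
E
python3 - <<'E'
from h import *
for n in('top','side'):
    p,d=grab(n); cv2.imwrite(f'pics/{n}1.png',cv2.resize(p[:,:,::-1],(800,600)))
    print({k:v for k,v in calibration(n).items()})
o=observe();print(o)
E
```

```text
{'fx': 359.09094781287, 'fy': 359.09094781287, 'cx': 254.31321333811178, 'cy': 191.14158580109017, 'cam_to_world': array([[ 0.01734477,  0.99474873, -0.10086687,  0.33282201],
       [-0.99983674,  0.01674513, -0.00678852,  0.06857119],
       [-0.00506384,  0.10096815,  0.99487677,  1.40372853],
       [ 0.        ,  0.        ,  0.        ,  1.        ]])}
{'fx': 347.0636973053231, 'fy': 347.0636973053231, 'cx': 256.8528793306515, 'cy': 188.1761908396918, 'cam_to_world': array([[ 0.72088492,  0.53557833, -0.4398645 , -0.02199631],
       [-0.69284837,  0.54143043, -0.47625016, -0.47155983],
       [-0.01691324,  0.64808097,  0.76138361,  0.93798085],
       [ 0.        ,  0.        ,  0.        ,  1.        ]])}
{'time': 0.1, 'joint_positions': array([ 1.01487724e+00,  3.59460423e-01,  1.51133822e+00,  4.75031684e-06,
        1.27251146e+00, -1.15097046e-01]), 'qd': array([-1.79728985e-03, -6.71771963e-05, -3.31583444e-03, -8.25736174e-04,
       -1.58336944e-03, -1.78257794e-03]), 'joint_torque': array([-5.18050347e-04, -5.16352773e+01, -2.71406829e+01,  6.77579362e-02,
        2.75402970e-02, -1.93416082e-05]), 'ee_pos': array([0.25567402, 0.5420924 , 0.22187199]), 'tool_rot': array([-6.86726008e-01, -3.06503275e+00,  2.54453419e-03]), 'ft_force': array([-0.65910166, -0.58056334,  0.74811192]), 'ft_torque': array([-0.06622277,  0.0122999 , -0.0263504 ]), 'grasp_force': 0.0, 'gripper_width': 0.0877858354926071}
```

View pics/top1.png

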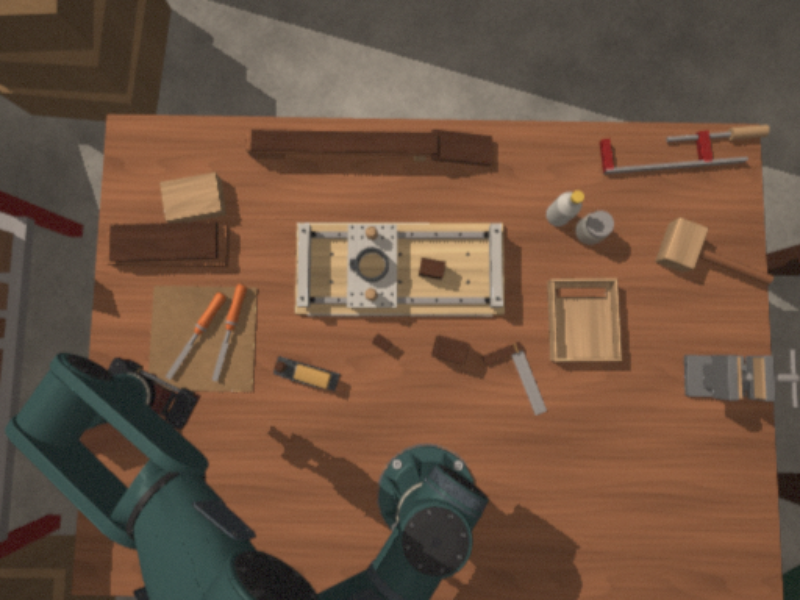

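View pics/side1.png

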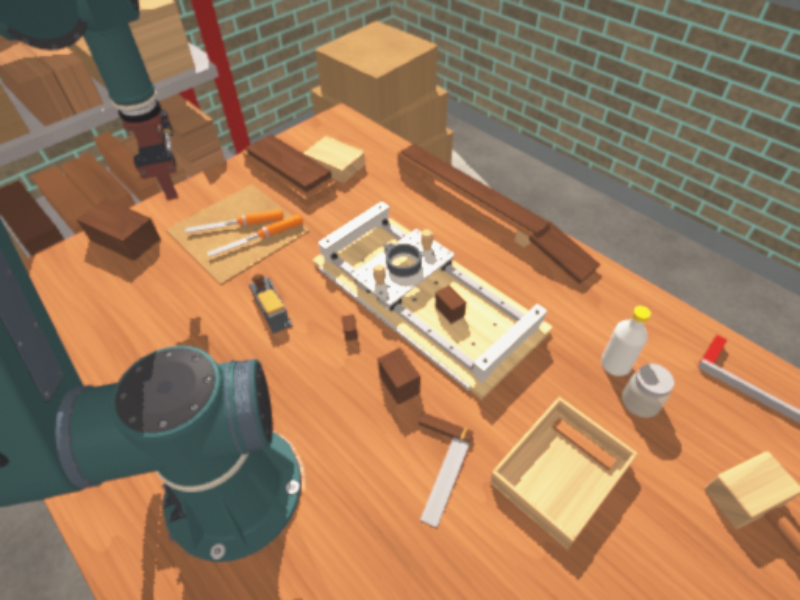

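The top view shows three dark blocks: one on the bed between carriage and right stop (432,268), a small one on the bench (388,345) and a bigger one (457,350). The one on the bed fits the description. The tray is at (586,320) and the knobs are at (372,233) and (371,294). I'll confirm the block in a crop and measure.

Run:
```python
from h import *
z=np.load('top.npz');p=z['p'];d=z['d']
# crop cols 180-340 rows 130-250 x5
cv2.imwrite('pics/crop1.png',cv2.resize(p[130:250,180:340,::-1],(800,600),interpolation=cv2.INTER_CUBIC))
s=.64
for n,u,v in [('block',432,267),('kf',371,294),('kr',372,233),('stopL',303,265),('stopR',496,265),('tray floor',586,330),('jig c front-left',297,316),('front right',504,316),('rear left',297,224),('rear right',504,224),('small',385,343),('big',452,347)]:
    print(n,world('top',u*s,v*s).round(3))
# height map segment of block on bed
h=np.zeros(d.shape)
c=calibration('top');v,u=np.indices(d.shape)
P=np.stack([(u-c['cx'])/c['fx']*d,-(v-c['cy'])/c['fy']*d,-d,np.ones_like(d)],-1)@np.array(c['cam_to_world']).T
def seg(r0,r1,c0,c1,lo,hi):
    q=P[r0:r1,c0:c1].reshape(-1,4); q=q[(q[:,2]>lo)&(q[:,2]<hi)]
    r=cv2.minAreaRect(q[:,:2].astype(np.float32)*1000);print(len(q),q[:,:3].mean(0).round(4),r)
seg(160,185,262,292,.055,.08)
seg(210,235,230,262,.02,.2); seg(205,240,270,310,.03,.2)
seg(175,235,348,402,.036,.06)
seg(140,160,230,246,.09,.12); seg(182,195,230,246,.09,.12)
seg(140,200,185,202,.06,.085); seg(140,200,310,325,.06,.085)
seg(140,200,222,256,.05,.062)
```

```text
block [ 0.546 -0.004  0.067]
kf [0.475 0.139 0.102]
kr [0.618 0.14  0.108]
stopL [0.545 0.305 0.074]
stopR [ 0.552 -0.157  0.075]
tray floor [ 0.404 -0.391  0.01 ]
jig c front-left [ 0.427  0.33  -0.005]
front right [ 0.436 -0.19  -0.   ]
rear left [0.658 0.334 0.017]
rear right [ 0.67  -0.19   0.002]
small [0.363 0.106 0.039]
big [ 0.355 -0.054  0.066]
175 [ 0.545  -0.0035  0.0675] ((545.6572265625, -3.893268585205078), (59.64226150512695, 39.57313537597656), 80.8936996459961)
84 [0.3634 0.1154 0.0359] ((363.6695861816406, 115.65452575683594), (42.075103759765625, 28.240520477294922), 55.51369094848633)
305 [ 0.3497 -0.0496  0.0657] ((349.83001708984375, -50.65007400512695), (78.30091857910156, 52.38798904418945), 76.53917694091797)
349 [ 0.4284 -0.3777  0.0442] ((428.24884033203125, -379.2674560546875), (199.95932006835938, 163.50827026367188), 2.0135536193847656)
52 [0.622  0.1423 0.1012] ((622.5723876953125, 142.43307495117188), (27.28082275390625, 26.162343978881836), 2.4524576663970947)
52 [0.4743 0.1396 0.1008] ((474.2776184082031, 139.1798553466797), (26.085956573486328, 25.786571502685547), 1.441346287727356)
384 [0.5459 0.3057 0.0726] ((547.0403442382812, 306.24322509765625), (200.6968231201172, 26.282169342041016), 0.579443097114563)
386 [ 0.5499 -0.1569  0.0728] ((552.8123779296875, -158.06761169433594), (196.93983459472656, 26.74826431274414), 0.6678095459938049)
1117 [0.5462 0.1402 0.0563] ((549.9844970703125, 143.0511016845703), (200.91725158691406, 117.86869049072266), 1.011493444442749)
```

View pics/crop1.png

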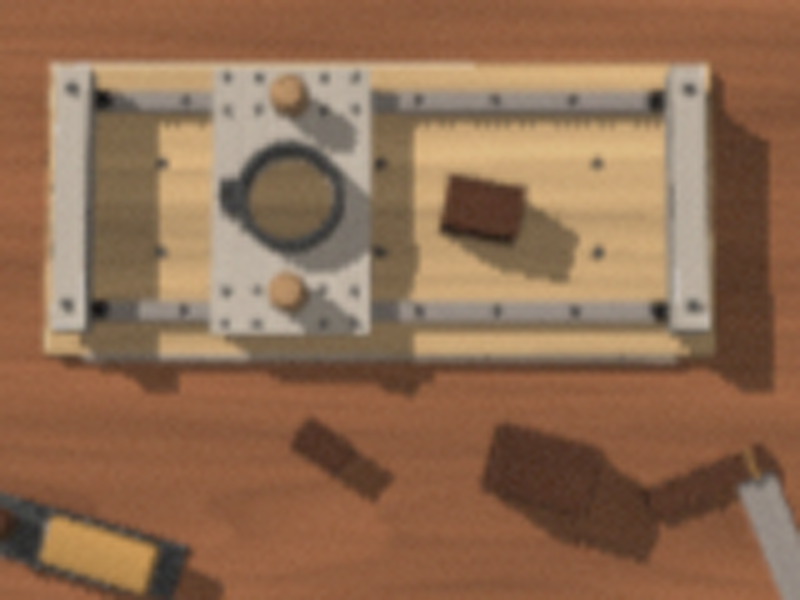

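The block on the bed measures 60 x 40 mm with its top at 68 mm, so it is the one meant. The others measure about 42x28 and 78x52 mm. I'm moving over it with the fingers along its long side.

```bash
R='python3 -m pendant'
python3 -m pendant '[[[0,0,1.35],[0.024,-0.0455,0],1],[[0,0,1.35],[0.024,-0.0455,0],1],[[0,0,1.35],[0.024,-0.0455,0],1],[[0,0,1.35],[0.024,-0.0455,0],1],[[0,0,1.35],[0.024,-0.0455,0],1]]' 20
python3 -m pendant '[[[0,0,1.35],[0.024,-0.0455,0],1],[[0,0,1.35],[0.024,-0.0455,0],1],[[0,0,1.35],[0.024,-0.0455,0],1],[[0,0,1.35],[0.024,-0.0455,0],1],[[0,0,1.35],[0.024,-0.0455,0],1]]'
python3 -m pendant '[[[0,0,1.35],[0.024,-0.0455,-0.01],1],[[0,0,1.35],[0.024,-0.0455,-0.01],1],[[0,0,0],[0,0,0],1]]'
```

```text
time: 0.72
ee_pos: [0.3763, 0.3135, 0.2224]
tool_rot: [-0.503, -3.101, 0.001]
ft_force: [0.1, 0.0, -0.2]
gripper_width: 0.0875
grasp_force: 0.0
time: 1.35
ee_pos: [0.4963, 0.086, 0.2224]
tool_rot: [-0.321, -3.125, -0.0]
ft_force: [1.1, -0.1, 0.1]
gripper_width: 0.0878
grasp_force: 0.0
time: 1.72
ee_pos: [0.545, -0.0063, 0.2015]
tool_rot: [-0.254, -3.13, 0.001]
ft_force: [0.0, 1.4, 0.1]
gripper_width: 0.0878
grasp_force: 0.0
```

```bash
python3 -m pendant '[[[0,0,0],[0,0.001,-0.05],1],[[0,0,0],[0,0.001,-0.05],1],[[0,0,0],[0,0,-0.04],1],[[0,0,0],[0,0,-0.025],1],[[0,0,0],[0,0,0],1]]'
python3 -m pendant '[[[0,0,0],[0,0,0],0],[[0,0,0],[0,0,0],-0.5],[[0,0,0],[0,0,0],-0.5],[[0,0,0],[0,0,0],-0.5]]' 20
```

```text
time: 2.35
ee_pos: [0.5415, -0.0001, 0.036]
tool_rot: [-0.247, -3.127, -0.001]
ft_force: [-0.4, 0.8, 0.1]
gripper_width: 0.0881
grasp_force: 0.0
time: 2.85
ee_pos: [0.5447, -0.0015, 0.0386]
tool_rot: [0.248, 3.13, -0.0]
ft_force: [-1.1, 0.2, 6.7]
gripper_width: 0.0603
grasp_force: 20.0
```

```bash
python3 -m pendant '[[[0,0,0],[0,0,0.045],-0.5],[[0,0,0],[0,0,0.045],-0.5],[[0,0,0],[0,0,0.04],-0.5],[[0,0,0],[-0.019,-0.047,0],-0.5],[[0,0,0],[-0.019,-0.047,0],-0.5]]'
python3 -m pendant '[[[0,0,0],[-0.019,-0.047,0],-0.5],[[0,0,0],[-0.019,-0.047,0],-0.5],[[0,0,0],[-0.019,-0.047,0],-0.5],[[0,0,0],[-0.019,-0.047,0],-0.5],[[0,0,0],[-0.019,-0.047,0],-0.5]]'
python3 -m pendant '[[[0,0,0],[0,-0.046,0],-0.5],[[0,0,0],[0,0,0],-0.5]]'
```

```text
time: 3.48
ee_pos: [0.506, -0.0961, 0.1686]
tool_rot: [0.245, 3.13, -0.001]
ft_force: [0.4, -0.6, -1.6]
gripper_width: 0.06
grasp_force: 20.0
time: 4.1
ee_pos: [0.41, -0.3317, 0.1677]
tool_rot: [0.248, 3.132, -0.0]
ft_force: [0.8, -0.6, -0.6]
gripper_width: 0.0597
grasp_force: 20.0
time: 4.35
ee_pos: [0.4109, -0.3801, 0.1679]
tool_rot: [0.253, 3.13, -0.004]
ft_force: [-0.3, -0.8, -1.5]
gripper_width: 0.0597
grasp_force: 20.0
```

```bash
python3 -m pendant '[[[0,0,0],[0,0,-0.05],-0.5],[[0,0,0],[0,0,-0.05],-0.5],[[0,0,0],[0,0,-0.03],-0.5],[[0,0,0],[0,0,-0.009],-0.5],[[0,0,0],[0,0,0],-0.5]]'
python3 -m pendant '[[[0,0,0],[0,0,0],0.8],[[0,0,0],[0,0,0],0.8],[[0,0,0],[0,0,0],0.8]]'
python3 -m pendant '[[[0,0,0],[0,0,0.04],0.8],[[0,0,0],[0,0,0.05],0.8],[[0,0,0],[0,0,0.05],0.8],[[0,0,0],[0.01,0.05,0.02],0.8],[[0,0,0],[0.01,0.05,0.02],0.8]]'
python3 - <<'E'
from h import *
p,d=grab('side'); cv2.imwrite('pics/side2.png',cv2.resize(p[200:384,230:430,::-1],(800,600*0+736))[:600])
p,d=grab('top')
c=calibration('top');v,u=np.indices(d.shape)
P=np.stack([(u-c['cx'])/c['fx']*d,-(v-c['cy'])/c['fy']*d,-d,np.ones_like(d)],-1)@np.array(c['cam_to_world']).T
for s,l,h in ((np.s_[140:160,228:248],.09,.115),(np.s_[182:197,228:248],.09,.115)):
    q=P[s].reshape(-1,4);q=q[(q[:,2]>l)&(q[:,2]<h)];print(len(q),q.mean(0).round(4))
E
```

```text
time: 4.97
ee_pos: [0.4111, -0.3759, 0.0289]
tool_rot: [-0.247, -3.131, -0.001]
ft_force: [0.0, -0.7, -0.9]
gripper_width: 0.06
grasp_force: 20.0
time: 5.35
ee_pos: [0.4114, -0.3769, 0.0295]
tool_rot: [0.248, 3.131, -0.002]
ft_force: [0.3, 0.2, -0.2]
gripper_width: 0.0789
grasp_force: 0.0
time: 5.98
ee_pos: [0.4313, -0.2759, 0.2102]
tool_rot: [0.251, 3.13, -0.002]
ft_force: [-0.3, 0.7, -0.4]
gripper_width: 0.0788
grasp_force: 0.0
52 [0.622  0.1422 0.1015 1.    ]
51 [0.4745 0.1398 0.1014 1.    ]
```

View pics/side2.png

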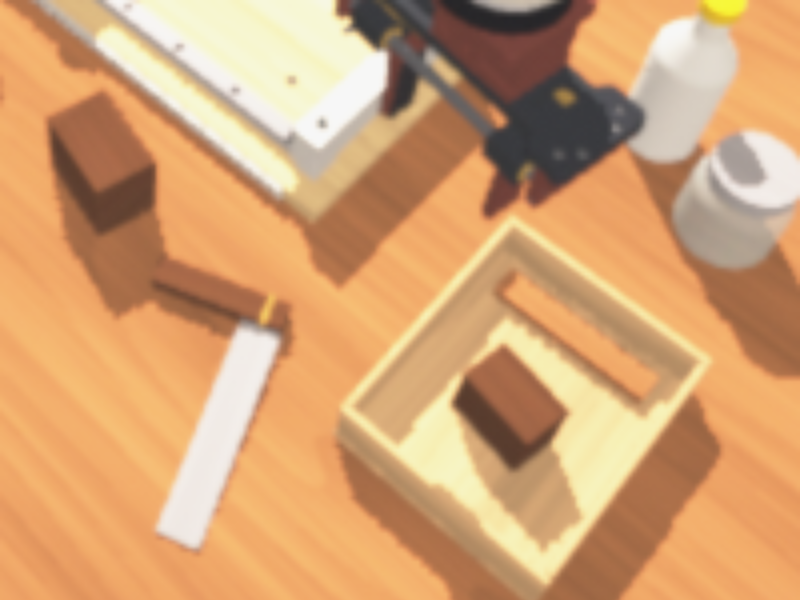

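The block lies upright in the tray at about (510,405) in this crop. Next is the front knob, at (0.4745, 0.140).

```bash
python3 -m pendant '[[[0,0,1.25],[0.0055,0.052,0],1],[[0,0,1.25],[0.0055,0.052,0],1],[[0,0,1.25],[0.0055,0.052,0],1],[[0,0,1.25],[0.0055,0.052,0],1],[[0,0,1.25],[0.0055,0.052,0],1]]' 20
python3 -m pendant '[[[0,0,1.25],[0.0055,0.052,0],1],[[0,0,1.25],[0.0055,0.052,0],1],[[0,0,1.25],[0.0055,0.052,0],1],[[0,0,0],[0,0,0],1],[[0,0,0],[0,0,-0.05],1]]'
python3 -m pendant '[[[0,0,0],[0,0,-0.03],1],[[0,0,0],[0,0,0],1]]'
```

```text
time: 6.7
ee_pos: [0.4588, -0.0155, 0.2087]
tool_rot: [0.076, 3.14, -0.001]
ft_force: [1.0, 0.4, 0.5]
gripper_width: 0.0878
grasp_force: 0.0
time: 7.32
ee_pos: [0.479, 0.1397, 0.1609]
tool_rot: [-0.028, 3.133, 0.001]
ft_force: [0.6, -0.4, 0.4]
gripper_width: 0.0881
grasp_force: 0.0
time: 7.58
ee_pos: [0.4731, 0.138, 0.1267]
tool_rot: [0.024, -3.136, 0.002]
ft_force: [-0.5, 0.6, 1.1]
gripper_width: 0.0878
grasp_force: 0.0
```

```bash
python3 -m pendant '[[[0,0,0],[0,0,-0.03],1],[[0,0,0],[0,0.001,-0.02],1],[[0,0,0],[0,0,-0.011],1],[[0,0,0],[0,0,0],1]]'
python3 -m pendant '[[[0,0,0],[0,0,0],0],[[0,0,0],[0,0,0],-0.4],[[0,0,0],[0,0,0],-0.6],[[0,0,0],[0,0,0],-0.8],[[0,0,0],[0,0,0],-0.8]]' 40
```

```text
time: 8.07
ee_pos: [0.4754, 0.1401, 0.068]
tool_rot: [-0.025, 3.141, -0.0]
ft_force: [-1.0, -0.1, 0.1]
gripper_width: 0.0884
grasp_force: 0.0
time: 8.7
ee_pos: [0.475, 0.1407, 0.0677]
tool_rot: [-0.026, 3.141, -0.0]
ft_force: [0.5, -0.0, 0.4]
gripper_width: 0.0411
grasp_force: 0.0
```

```bash
python3 -m pendant '[[[0,0,0],[0,0,0],-0.8],[[0,0,0],[0,0,0],-0.8],[[0,0,0],[0,0,0],-0.8]]' 40
python3 -m pendant '[[[0,0,0],[0,0.003,0],-0.8],[[0,0,0],[0,0.006,0],-0.8],[[0,0,0],[0,0.008,0],-0.8],[[0,0,0],[0,0.008,0],-0.8],[[0,0,0],[-0.0005,0.008,0],-0.8]]'
python3 -m pendant '[[[0,0,0],[0,0.008,0],-0.8],[[0,0,0],[0,0.008,0],-0.8],[[0,0,0],[0,0.008,0],-0.8],[[0,0,0],[0,0.006,0],-0.8],[[0,0,0],[-0.0005,0.005,0],-0.8]]'
```

```text
time: 9.07
ee_pos: [0.475, 0.1408, 0.0676]
tool_rot: [0.026, -3.141, -0.0]
ft_force: [-1.6, 1.5, 0.7]
gripper_width: 0.0292
grasp_force: 40.0
time: 9.7
ee_pos: [0.4744, 0.1743, 0.0676]
tool_rot: [-0.026, 3.141, -0.0]
ft_force: [0.1, -1.0, 0.4]
gripper_width: 0.0292
grasp_force: 40.0
time: 10.32
ee_pos: [0.4739, 0.209, 0.0676]
tool_rot: [0.026, -3.141, 0.0]
ft_force: [-1.9, -1.4, 2.3]
gripper_width: 0.0292
grasp_force: 40.0
```

```bash
python3 -m pendant '[[[0,0,0],[0,0.003,0],-0.8],[[0,0,0],[0,0.003,0],-0.8],[[0,0,0],[0,0.003,0],-0.8],[[0,0,0],[0,0.002,0],-0.8]]'
python3 -m pendant '[[[0,0,0],[0,0.002,0],-0.8],[[0,0,0],[0,0.002,0],-0.8]]'
python3 -m pendant '[[[0,0,0],[0,0.001,0],-0.8],[[0,0,0],[0,0.001,0],-0.8]]'
```

```text
time: 10.82
ee_pos: [0.4737, 0.2197, 0.0676]
tool_rot: [0.026, -3.141, 0.0]
ft_force: [-4.3, -2.0, 2.9]
gripper_width: 0.0291
grasp_force: 40.0
time: 11.08
ee_pos: [0.4736, 0.2236, 0.0676]
tool_rot: [0.026, -3.141, 0.0]
ft_force: [-4.8, -1.8, 4.9]
gripper_width: 0.029
grasp_force: 40.0
time: 11.32
ee_pos: [0.4736, 0.2255, 0.0676]
tool_rot: [0.026, -3.141, 0.001]
ft_force: [-4.1, -2.5, 4.7]
gripper_width: 0.0291
grasp_force: 40.0
```

```bash
python3 -m pendant '[[[0,0,0],[0,0.001,0],-0.8],[[0,0,0],[0,0.001,0],-0.8]]'
python3 -m pendant '[[[0,0,0],[0,0.001,0],-0.8],[[0,0,0],[0,0.001,0],-0.8]]'
```

```text
time: 11.58
ee_pos: [0.4736, 0.2269, 0.0676]
tool_rot: [0.027, -3.141, 0.002]
ft_force: [-3.5, -7.1, 6.2]
gripper_width: 0.0292
grasp_force: 40.0
time: 11.82
ee_pos: [0.4736, 0.2282, 0.0676]
tool_rot: [0.027, -3.141, 0.004]
ft_force: [-4.7, -10.2, 7.0]
gripper_width: 0.0291
grasp_force: 40.0
```

Left stop touched gently at about 10 N, with contact near TCP y = 0.2247, so carriage jig y ≈ TCP y − 0.0747. Now I'll stroke it right.

```bash
python3 -m pendant '[[[0,0,0],[0,-0.003,0],-0.8],[[0,0,0],[0,-0.005,0],-0.8],[[0,0,0],[0,-0.006,0],-0.8],[[0,0,0],[0,-0.006,0],-0.8],[[0,0,0],[0,-0.006,0],-0.8]]'
python3 -m pendant '[[[0,0,0],[0.0001,-0.006,0],-0.8],[[0,0,0],[0.0001,-0.006,0],-0.8],[[0,0,0],[0.0001,-0.006,0],-0.8],[[0,0,0],[0.0001,-0.006,0],-0.8],[[0,0,0],[0.0001,-0.006,0],-0.8]]'
python3 -m pendant '[[[0,0,0],[0.0001,-0.006,0],-0.8],[[0,0,0],[0.0001,-0.006,0],-0.8],[[0,0,0],[0.0001,-0.006,0],-0.8],[[0,0,0],[0.0001,-0.006,0],-0.8],[[0,0,0],[0.0001,-0.006,0],-0.8]]'
for i in a; do
python3 -m pendant '[[[0,0,0],[0.0001,-0.005,0],-0.8],[[0,0,0],[0.0001,-0.005,0],-0.8]]'
python3 -m pendant '[[[0,0,0],[0.0001,-0.005,0],-0.8],[[0,0,0],[0.0001,-0.005,0],-0.8]]'
done
```

```text
time: 12.45
ee_pos: [0.474, 0.2039, 0.0676]
tool_rot: [-0.026, 3.141, 0.001]
ft_force: [-4.4, 1.4, 1.8]
gripper_width: 0.0293
grasp_force: 40.0
time: 13.08
ee_pos: [0.4745, 0.1732, 0.0676]
tool_rot: [0.026, -3.141, 0.0]
ft_force: [-3.9, 1.9, 3.4]
gripper_width: 0.0292
grasp_force: 40.0
time: 13.7
ee_pos: [0.4749, 0.1432, 0.0676]
tool_rot: [0.026, -3.141, 0.0]
ft_force: [-4.4, 2.0, 2.7]
gripper_width: 0.029
grasp_force: 40.0
time: 13.95
ee_pos: [0.4751, 0.1333, 0.0676]
tool_rot: [0.026, -3.141, 0.0]
ft_force: [-3.8, 2.7, 1.7]
gripper_width: 0.0289
grasp_force: 40.0
time: 14.2
ee_pos: [0.4753, 0.1233, 0.0676]
tool_rot: [0.026, -3.141, 0.0]
ft_force: [-4.8, 1.8, 2.4]
gripper_width: 0.0293
grasp_force: 40.0
```

```bash
(python3 -m pendant '[[[0,0,0],[0.0001,-0.005,0],-0.8]]'
python3 -m pendant '[[[0,0,0],[0.0001,-0.005,0],-0.8]]'
python3 -m pendant '[[[0,0,0],[0.0001,-0.005,0],-0.8]]'
python3 -m pendant '[[[0,0,0],[0.0001,-0.005,0],-0.8]]'
python3 -m pendant '[[[0,0,0],[0.0001,-0.005,0],-0.8]]'
python3 -m pendant '[[[0,0,0],[0.0001,-0.005,0],-0.8]]'
python3 -m pendant '[[[0,0,0],[0.0001,-0.005,0],-0.8]]'
python3 -m pendant '[[[0,0,0],[0.0001,-0.005,0],-0.8]]'
python3 -m pendant '[[[0,0,0],[0.0001,-0.005,0],-0.8]]'
python3 -m pendant '[[[0,0,0],[0.0001,-0.005,0],-0.8]]'
python3 -m pendant '[[[0,0,0],[0.0001,-0.005,0],-0.8]]'
python3 -m pendant '[[[0,0,0],[0.0001,-0.005,0],-0.8]]'
python3 -m pendant '[[[0,0,0],[0.0001,-0.005,0],-0.8]]'
python3 -m pendant '[[[0,0,0],[0.0001,-0.005,0],-0.8]]'
python3 -m pendant '[[[0,0,0],[0.0001,-0.005,0],-0.8]]'
python3 -m pendant '[[[0,0,0],[0.0001,-0.005,0],-0.8]]'
) | grep -E 'ee_pos|force: \['
```

```text
ee_pos: [0.4753, 0.1183, 0.0676]
ft_force: [-4.1, 2.0, 2.2]
ee_pos: [0.4754, 0.1133, 0.0676]
ft_force: [-4.6, 1.4, 2.4]
ee_pos: [0.4755, 0.1083, 0.0676]
ft_force: [-4.7, 1.9, 2.5]
ee_pos: [0.4756, 0.1032, 0.0676]
ft_force: [-4.1, 2.3, 2.2]
ee_pos: [0.4756, 0.0983, 0.0676]
ft_force: [-3.7, 2.7, 2.7]
ee_pos: [0.4757, 0.0932, 0.0676]
ft_force: [-5.3, 2.4, 3.3]
ee_pos: [0.4758, 0.0882, 0.0676]
ft_force: [-5.4, 2.3, 2.2]
ee_pos: [0.4759, 0.0832, 0.0676]
ft_force: [-4.1, 2.4, 2.7]
ee_pos: [0.476, 0.0782, 0.0676]
ft_force: [-4.5, 0.9, 2.9]
ee_pos: [0.4761, 0.0732, 0.0676]
ft_force: [-5.0, 1.3, 1.8]
ee_pos: [0.4761, 0.0682, 0.0676]
ft_force: [-4.8, 1.6, 2.3]
ee_pos: [0.4762, 0.0632, 0.0676]
ft_force: [-5.0, 1.4, 2.6]
ee_pos: [0.4763, 0.0584, 0.0676]
ft_force: [-5.5, 5.9, 2.2]
ee_pos: [0.4763, 0.0544, 0.0676]
ft_force: [-4.2, 10.7, 2.8]
ee_pos: [0.4764, 0.0495, 0.0676]
ft_force: [-4.4, 9.7, 3.1]
ee_pos: [0.4765, 0.0438, 0.0676]
ft_force: [-5.0, 2.7, 2.7]
```

The tight spot runs from TCP y ≈ 0.0605 to 0.0445, centred near 0.053. Carrying on to the right stop, expected near y ≈ −0.075.

```bash
(python3 -m pendant '[[[0,0,0],[0.0001,-0.005,0],-0.8],[[0,0,0],[0.0001,-0.005,0],-0.8],[[0,0,0],[0.0001,-0.005,0],-0.8]]'
python3 -m pendant '[[[0,0,0],[0.0001,-0.005,0],-0.8],[[0,0,0],[0.0001,-0.005,0],-0.8],[[0,0,0],[0.0001,-0.005,0],-0.8]]'
python3 -m pendant '[[[0,0,0],[0.0001,-0.005,0],-0.8],[[0,0,0],[0.0001,-0.005,0],-0.8],[[0,0,0],[0.0001,-0.005,0],-0.8]]'
python3 -m pendant '[[[0,0,0],[0.0001,-0.005,0],-0.8],[[0,0,0],[0.0001,-0.005,0],-0.8],[[0,0,0],[0.0001,-0.005,0],-0.8]]'
python3 -m pendant '[[[0,0,0],[0.0001,-0.005,0],-0.8],[[0,0,0],[0.0001,-0.005,0],-0.8],[[0,0,0],[0.0001,-0.005,0],-0.8]]'
python3 -m pendant '[[[0,0,0],[0.0001,-0.005,0],-0.8],[[0,0,0],[0.0001,-0.005,0],-0.8],[[0,0,0],[0.0001,-0.005,0],-0.8]]'
python3 -m pendant '[[[0,0,0],[0.0001,-0.005,0],-0.8],[[0,0,0],[0.0001,-0.005,0],-0.8],[[0,0,0],[0.0001,-0.004,0],-0.8]]'
python3 -m pendant '[[[0,0,0],[0,-0.003,0],-0.8],[[0,0,0],[0,-0.003,0],-0.8],[[0,0,0],[0,-0.002,0],-0.8]]'
) | grep -E 'ee_pos|force: \['
```

```text
ee_pos: [0.4767, 0.0282, 0.0676]
ft_force: [-5.8, 1.8, 3.2]
ee_pos: [0.477, 0.0131, 0.0676]
ft_force: [-4.9, 1.6, 3.5]
ee_pos: [0.4772, -0.0018, 0.0676]
ft_force: [-4.8, 2.1, 4.4]
ee_pos: [0.4775, -0.0169, 0.0676]
ft_force: [-5.4, 1.6, 4.3]
ee_pos: [0.4777, -0.0319, 0.0676]
ft_force: [-5.2, 1.6, 4.2]
ee_pos: [0.4779, -0.0469, 0.0676]
ft_force: [-4.8, 1.2, 4.3]
ee_pos: [0.4782, -0.0609, 0.0676]
ft_force: [-4.7, 2.4, 4.3]
ee_pos: [0.4783, -0.0688, 0.0676]
ft_force: [-5.6, 2.3, 3.4]
```

```bash
(python3 -m pendant '[[[0,0,0],[0,-0.002,0],-0.8],[[0,0,0],[0,-0.002,0],-0.8],[[0,0,0],[0,-0.002,0],-0.8]]'
python3 -m pendant '[[[0,0,0],[0,-0.001,0],-0.8],[[0,0,0],[0,-0.001,0],-0.8]]'
python3 -m pendant '[[[0,0,0],[0,-0.001,0],-0.8],[[0,0,0],[0,-0.001,0],-0.8]]'
) | grep -E 'ee_pos|force: \['
```

```text
ee_pos: [0.4784, -0.0748, 0.0676]
ft_force: [-5.1, 1.0, 3.0]
ee_pos: [0.4784, -0.0765, 0.0676]
ft_force: [-4.1, 5.5, 3.8]
ee_pos: [0.4784, -0.0779, 0.0676]
ft_force: [-3.6, 7.5, 4.7]
```

```bash
(python3 -m pendant '[[[0,0,0],[0,0.004,0],-0.8],[[0,0,0],[0,0.006,0],-0.8],[[0,0,0],[-0.0002,0.008,0],-0.8],[[0,0,0],[-0.0001,0.008,0],-0.8],[[0,0,0],[-0.0001,0.008,0],-0.8]]'
python3 -m pendant '[[[0,0,0],[-0.0001,0.008,0],-0.8],[[0,0,0],[-0.0002,0.008,0],-0.8],[[0,0,0],[-0.0001,0.008,0],-0.8],[[0,0,0],[-0.0001,0.008,0],-0.8],[[0,0,0],[-0.0001,0.008,0],-0.8]]'
python3 -m pendant '[[[0,0,0],[-0.0002,0.008,0],-0.8],[[0,0,0],[-0.0001,0.008,0],-0.8],[[0,0,0],[-0.0001,0.008,0],-0.8],[[0,0,0],[-0.0001,0.006,0],-0.8],[[0,0,0],[-0.0001,0.005,0],-0.8]]'
python3 -m pendant '[[[0,0,0],[0,0.004,0],-0.8]]'
python3 -m pendant '[[[0,0,0],[0,0.003,0],-0.8]]'
) | grep -E 'ee_pos|force: \['
```

```text
ee_pos: [0.4779, -0.0453, 0.0676]
ft_force: [-5.4, -1.7, 3.6]
ee_pos: [0.4773, -0.0053, 0.0676]
ft_force: [-5.7, -1.9, 4.3]
ee_pos: [0.4767, 0.0298, 0.0676]
ft_force: [-5.7, -2.9, 3.7]
ee_pos: [0.4767, 0.0338, 0.0676]
ft_force: [-6.2, -1.8, 4.2]
ee_pos: [0.4767, 0.0367, 0.0676]
ft_force: [-6.3, -2.2, 4.2]
```

```bash
(python3 -m pendant '[[[0,0,0],[0,0.003,0],-0.8]]'
python3 -m pendant '[[[0,0,0],[0,0.003,0],-0.8]]'
python3 -m pendant '[[[0,0,0],[0,0.003,0],-0.8]]'
python3 -m pendant '[[[0,0,0],[0,0.003,0],-0.8]]'
) | grep -E 'ee_pos|force: \['
```

```text
ee_pos: [0.4766, 0.0397, 0.0676]
ft_force: [-6.0, -3.4, 5.3]
ee_pos: [0.4765, 0.0427, 0.0676]
ft_force: [-6.1, -2.7, 4.3]
ee_pos: [0.4765, 0.0454, 0.0676]
ft_force: [-6.9, -5.5, 5.2]
ee_pos: [0.4765, 0.0478, 0.0676]
ft_force: [-6.7, -9.2, 4.4]
```

Entry from the right is at about 0.044, so the middle is at about 0.053.

```bash
(python3 -m pendant '[[[0,0,0],[0,0.003,0],-0.8]]'
python3 -m pendant '[[[0,0,0],[0,0.002,0],-0.8],[[0,0,0],[0,0,0],-0.8],[[0,0,0],[0,0,0],-0.8],[[0,0,0],[0,0,0],-0.8],[[0,0,0],[0,0,0],-0.8]]'
) | grep -E 'ee_pos|force: \['
```

```text
ee_pos: [0.4764, 0.0503, 0.0676]
ft_force: [-7.0, -10.0, 5.2]
ee_pos: [0.4764, 0.0534, 0.0676]
ft_force: [-6.8, -3.9, 6.0]
```

```bash
python3 -m pendant '[[[0,0,0],[0,0,0],-0.2],[[0,0,0],[0,0,0],0.3],[[0,0,0],[0,0,0],0.6],[[0,0,0],[0,0,0],0.6],[[0,0,0],[0,0,0],0.6]]'
python3 -m pendant '[[[0,0,0],[0,0,0.01],0.6],[[0,0,0],[0,0,0.03],0.6],[[0,0,0],[0,0,0.04],0.6],[[0,0,0],[0,0,0.04],0.6],[[0,0,0],[-0.03,0,0.04],0.6]]'
python3 -m pendant '[[[0,0,0],[0,-0.05,0.01],0.6],[[0,0,0],[0,-0.05,0],0.6],[[0,0,0],[0,-0.05,0],0.6],[[0,0,0],[0,-0.05,0],0.6],[[0,0,0],[0,0,0],0.6]]'
python3 - <<'E'
from h import *
p,d=grab('top');cv2.imwrite('pics/end.png',cv2.resize(p[:,:,::-1],(800,600)))
c=calibration('top');v,u=np.indices(d.shape)
P=np.stack([(u-c['cx'])/c['fx']*d,-(v-c['cy'])/c['fy']*d,-d,np.ones_like(d)],-1)@np.array(c['cam_to_world']).T
s=np.s_[138:162,245:285]
q=P[s].reshape(-1,4);q=q[(q[:,2]>.09)&(q[:,2]<.115)];print(len(q),q.mean(0).round(4),observe()['time'])
E
```

```text
time: 24.08
ee_pos: [0.4777, 0.0547, 0.0676]
tool_rot: [-0.026, 3.141, -0.0]
ft_force: [0.6, 0.5, -1.3]
gripper_width: 0.0694
grasp_force: 0.0
time: 24.7
ee_pos: [0.4492, 0.0545, 0.23]
tool_rot: [-0.026, 3.138, -0.0]
ft_force: [-0.2, -0.6, 0.3]
gripper_width: 0.0703
grasp_force: 0.0
time: 25.32
ee_pos: [0.4477, -0.1484, 0.2384]
tool_rot: [-0.019, 3.14, -0.002]
ft_force: [0.7, 0.2, -0.8]
gripper_width: 0.0704
grasp_force: 0.0
54 [0.6221 0.0534 0.1002 1.    ] 25.375
```

View pics/end.png

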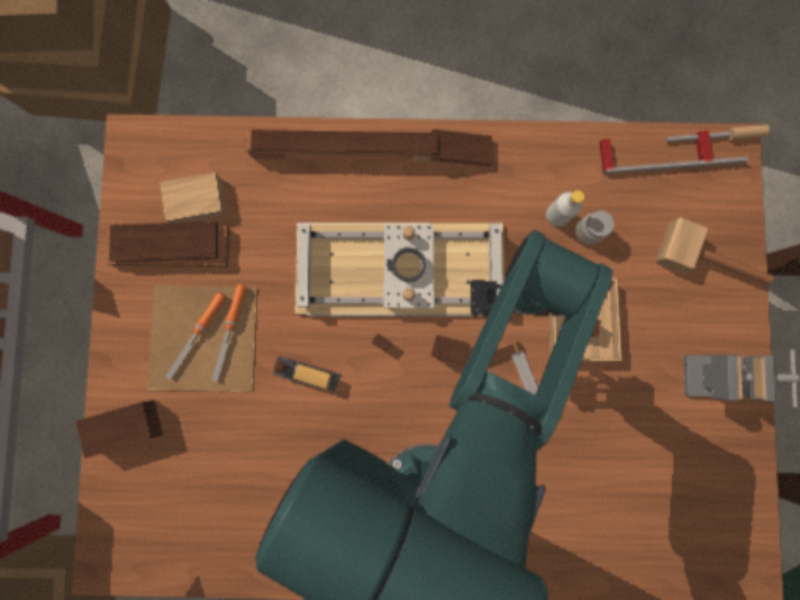

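The carriage stands at (409,263) with its rear knob at y = 0.0534. Compared with its start position, that puts its middle within 2 mm of the middle of the spot. The arm is clear and the bench is unchanged.

```bash
python3 -c "from station import *;print(job_done())"
```

```text
the job is handed in; nothing more can be done
None
```

The block is in the offcut tray, and the carriage is let go on the tight spot, its middle about 22 mm right of mid-rail; each stop was only touched (about 10 N of push at most), and I have handed the job in without a verdict coming back.

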